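# Brush out the used dosing beakers after a dog bath

### The job

The bath is over: draw every dosing beaker left in the spring clips of the rail out sideways through its clip's mouth (do not lift it up through the clip) and stand it upright on the steel draining tray. Draw the long green-handled brush out of its clip the same way and scrub each beaker on the tray with at least two full strokes, down to the floor, up towards the rim and down to the floor again, in order of greasiness: blue (shampoo), then white (conditioner), then orange (coat oil); skip a missing one. Then stand the brush bristles down in the white pot with the blue band to drip, leave the beakers standing on the tray, and do not disturb the other things on the table.

Things in the scene. Friction and masses are not known exactly. Their poses are not given: they have to be found in the camera images.
- rail: Clip rail, fixed: base 88 x 400 mm (x -41 to 47), black mat, top at z 15; four C spring clips in a row along y, mouths open to -x. Origin on the table under the row of seats, midway. Seats at y +142.5, +47.5, -47.5 (beakers), -142.5 mm (brush). Cross bar behind at x 35 to 45, top at z 70; post behind the brush at x 21 to 31, up to z 154. Jaws reach 34 mm (brush: 19) to either side of a seat.
- clip0 (a point): Seat of a beaker clip (rail y +142.5 mm), on the mat where a beaker's origin stands; axes as the rail's. The steel jaws wrap the beaker 38 to 54 mm above this point. They resist a pull to -x with a force that grows to about 10 to 16 N, then spring open after about 17 mm; the beaker is clear of them after 60 mm.
- clip1 (a point): Seat of a beaker clip (rail y +47.5 mm), on the mat where a beaker's origin stands; axes as the rail's. The steel jaws wrap the beaker 38 to 54 mm above this point. They resist a pull to -x with a force that grows to about 10 to 16 N, then spring open after about 17 mm; the beaker is clear of them after 60 mm.
- clip2 (a point): Seat of a beaker clip (rail y -47.5 mm), on the mat where a beaker's origin stands; axes as the rail's. The steel jaws wrap the beaker 38 to 54 mm above this point. They resist a pull to -x with a force that grows to about 10 to 16 N, then spring open after about 17 mm; the beaker is clear of them after 60 mm.
- clip_brush (a point): Seat of the brush clip (rail y -142.5 mm), on the mat where the brush's origin stands; axes as the rail's. Jaws wrap the handle 111 to 125 mm above this point; they resist a pull to -x with up to about 6 to 11 N and spring open after about 8 mm; the brush is clear after 60 mm.
- beaker_blue: Blue plastic dosing beaker, open at the top, straight round wall: 52 mm outside (55 mm at the rim), 105 mm high, wall 3 mm, on a round weighted foot 64 mm wide and 6 mm thick that is also its floor, about 150 g. Origin: centre of its underside, z up its axis. Missing in some runs (then no pose). Starts upright in one of the three beaker clips.
- beaker_white: White plastic dosing beaker, open at the top, straight round wall: 52 mm outside (55 mm at the rim), 105 mm high, wall 3 mm, on a round weighted foot 64 mm wide and 6 mm thick that is also its floor, about 150 g. Origin: centre of its underside, z up its axis. Missing in some runs (then no pose). Starts upright in one of the three beaker clips.
- beaker_orange: Orange plastic dosing beaker, open at the top, straight round wall: 52 mm outside (55 mm at the rim), 105 mm high, wall 3 mm, on a round weighted foot 64 mm wide and 6 mm thick that is also its floor, about 150 g. Origin: centre of its underside, z up its axis. Missing in some runs (then no pose). Starts upright in one of the three beaker clips.
- brush: Long beaker brush, 190 mm long, 90 g. Origin: centre of the flat bristle end, z along its axis towards the handle. White bristles 30 mm across (stiff core 25 mm) from 0 to 83 mm, thin steel rod, green round handle 24 mm in diameter from 105 to 190 mm. Stands upright in its clip, bristles down, at the start.
- tray: Flat steel draining tray, fixed, outside 164 (x) x 346 (y) mm, wall 4 mm thick and 12 mm high, floor top at z = 4 mm. Origin: centre of its underside.
- pot: White glazed brush pot with a blue band, loose: outside diameter 72 mm, inside 62 mm, height 85 mm, floor 8 mm thick, 400 g. Origin: centre of its underside. It changes sides with the treat jar.
- treat_jar: Closed glass treat jar with steel lid, 72 mm diameter, 120 mm high. Origin: centre of its underside. Leave alone.
- comb: Stainless steel comb, 185 x 37 mm, lying flat, 5 mm thick. Leave alone.
- slicker: Blue plastic slicker brush, 185 x 55 mm, 32 mm high, lying. Leave alone.
- curry: Grey round silicone curry brush, 90 mm diameter, 51 mm high. Leave alone.
- spray: Amber spray bottle with black head, 62 mm diameter, 171 mm high. Leave alone.
- scissor_case: Grey flat scissor case, 160 x 70 x 31 mm. Leave alone.
Things that resemble listed ones, but are neither listed nor needed, are in the scene too. What is shaped like the pot but yellow is not meant. There is more than one size of the beaker_orange; the job needs the middle-sized.

How it is judged (in metres and radians):
On the way, in this order (a step that is already met when the one before it is completed fails the run):
1. the bristle end goes down to the floor of the blue beaker (within 18 mm), the beaker standing on the tray (horizontal distance between brush and beaker_blue below 0.022 m and z of brush in the frame of beaker_blue between -0.005 and 0.024 m and x of beaker_blue in the frame of tray between -0.06 and 0.06 m and y of beaker_blue in the frame of tray between -0.152 and 0.152 m and z of beaker_blue in the frame of tray between -0.005 and 0.012 m and angle between beaker_blue's own z axis and vertical below 0.15 rad).
2. the brush is drawn up in the blue beaker until its bristle end is 56 mm or more above the floor (horizontal distance between brush and beaker_blue below 0.03 m and z of brush in the frame of beaker_blue above 0.062 m).
3. the brush goes down to the floor of the blue beaker again (within 18 mm) (all of step 1).
4. the bristle end goes down to the floor of the white beaker (within 18 mm), the beaker standing on the tray (horizontal distance between brush and beaker_white below 0.022 m and z of brush in the frame of beaker_white between -0.005 and 0.024 m and x of beaker_white in the frame of tray between -0.06 and 0.06 m and y of beaker_white in the frame of tray between -0.152 and 0.152 m and z of beaker_white in the frame of tray between -0.005 and 0.012 m and angle between beaker_white's own z axis and vertical below 0.15 rad).
5. the brush is drawn up in the white beaker until its bristle end is 56 mm or more above the floor (horizontal distance between brush and beaker_white below 0.03 m and z of brush in the frame of beaker_white above 0.062 m).
6. the brush goes down to the floor of the white beaker again (within 18 mm) (all of step 4).
7. the bristle end goes down to the floor of the orange beaker (within 18 mm), the beaker standing on the tray (horizontal distance between brush and beaker_orange below 0.022 m and z of brush in the frame of beaker_orange between -0.005 and 0.024 m and x of beaker_orange in the frame of tray between -0.06 and 0.06 m and y of beaker_orange in the frame of tray between -0.152 and 0.152 m and z of beaker_orange in the frame of tray between -0.005 and 0.012 m and angle between beaker_orange's own z axis and vertical below 0.15 rad).
8. the brush is drawn up in the orange beaker until its bristle end is 56 mm or more above the floor (horizontal distance between brush and beaker_orange below 0.03 m and z of brush in the frame of beaker_orange above 0.062 m).
9. the brush goes down to the floor of the orange beaker again (within 18 mm) (all of step 7).
At the end, for the whole second after the job is handed in: Every beaker present stands upright (0.15 rad) and still on the tray floor, its centre within 60 mm (x) and 152 mm (y) of the tray centre; the brush stands bristles down in the upright pot, its end within 30 mm of the pot axis and 17 mm of its floor, leaning under 0.6 rad, at rest (x of beaker_blue in the frame of tray between -0.06 and 0.06 m and y of beaker_blue in the frame of tray between -0.152 and 0.152 m and z of beaker_blue in the frame of tray between -0.005 and 0.012 m and angle between each of beaker_blue, beaker_white, beaker_orange's own z axis and vertical below 0.15 rad and linear speed of each of beaker_blue, beaker_white, beaker_orange, brush below 0.02 m/s and x of beaker_white in the frame of tray between -0.06 and 0.06 m and y of beaker_white in the frame of tray between -0.152 and 0.152 m and z of beaker_white in the frame of tray between -0.005 and 0.012 m and x of beaker_orange in the frame of tray between -0.06 and 0.06 m and y of beaker_orange in the frame of tray between -0.152 and 0.152 m and z of beaker_orange in the frame of tray between -0.005 and 0.012 m and horizontal distance between brush and pot below 0.03 m and z of brush in the frame of pot below 0.025 m and angle between brush's own z axis and vertical below 0.6 rad and angle between pot's own z axis and vertical below 0.1 rad and height (world z) of pot below 0.01 m); the robot touches nothing.
It fails at once if a bystander (treat jar, comb, slicker brush, curry brush, spray bottle, scissor case) is moved more than 30 mm (distance of any of treat_jar, comb, slicker, curry, spray, scissor_case from where it was at the start of the episode above 0.03 m).
It fails at once if a beaker or the brush is lifted up through its clip (more than 22 mm up while still in the seat) instead of being drawn out sideways ((horizontal distance between beaker_blue and clip0 below 0.012 m and z of beaker_blue in the frame of clip0 between 0.022 and 0.05 m) or (horizontal distance between beaker_blue and clip1 below 0.012 m and z of beaker_blue in the frame of clip1 between 0.022 and 0.05 m) or (horizontal distance between beaker_blue and clip2 below 0.012 m and z of beaker_blue in the frame of clip2 between 0.022 and 0.05 m) or (horizontal distance between beaker_white and clip0 below 0.012 m and z of beaker_white in the frame of clip0 between 0.022 and 0.05 m) or (horizontal distance between beaker_white and clip1 below 0.012 m and z of beaker_white in the frame of clip1 between 0.022 and 0.05 m) or (horizontal distance between beaker_white and clip2 below 0.012 m and z of beaker_white in the frame of clip2 between 0.022 and 0.05 m) or (horizontal distance between beaker_orange and clip0 below 0.012 m and z of beaker_orange in the frame of clip0 between 0.022 and 0.05 m) or (horizontal distance between beaker_orange and clip1 below 0.012 m and z of beaker_orange in the frame of clip1 between 0.022 and 0.05 m) or (horizontal distance between beaker_orange and clip2 below 0.012 m and z of beaker_orange in the frame of clip2 between 0.022 and 0.05 m) or (horizontal distance between brush and clip_brush below 0.008 m and z of brush in the frame of clip_brush between 0.022 and 0.045 m)).
Of beaker_blue, beaker_white, beaker_orange only 2 to 3 are there at a start; the rules pass over those that are not, and their reading is None.
At some moment in a run one of beaker_blue, beaker_white, beaker_orange, pot may be knocked a few centimetres aside while the robot is not near it.
It also fails if it takes over 210 s, if anything falls off the work surface, if the arm or the gripper's body presses on something with over 40 N, if the wrist force passes 120 N, or if a joint passes its speed limit or range.

### The arm

A 6-joint arm with a two-finger parallel gripper is mounted at the origin on the work surface. World frame = base frame: x ahead of the robot, y to its left, z up, the work surface at z = 0. Lengths are in mm, angles in rad, forces in N, time in s.
With the tool pointing down it reaches from about 225 to 725 mm from the base axis. Payload 3.1 kg.
Tool frame: the origin (TCP) lies midway between the tips of the shut fingers; the grasp point (between the pads) lies 19 mm behind it; z points along the fingers, y is the line along which they close (so a half turn about z gives the same grasp; the last joint's range is limited). The gripper opens to 85 mm and grips with 20 to 120 N. Pads are 22 mm wide; open, the fingers measure 114 mm over their backs; the gripper's body (76 mm by 85 mm) begins 54 mm behind the grasp point. The pads swing forward as they close: fully open they stand 13 mm farther back than shut.
Start: joints at [-1.404, 0.048, 0.099, 1.622, 0, 1.443], TCP at [152.523, -502.349, 231.312] pointing down, gripper open.
Joint ranges: [-2.91, 2.91], [-0.99, 1.94], [-1.21, 1.42], [-2.12, 2.29], [-1.49, 1.47], [-3.14, 3.14]. Speed limits (rad/s): [2.79, 2.79, 3.14, 3.14, 3.14, 3.14].

### API

Orientations are given as a rotation vector (axis times angle).
In Python, from bench import bot gives the robot as it stands. The module is installed in compiled form; this text tells all that it offers.
- The arm moves only by the tool jog_arm, never from a script. Its argument "steps" is a list that holds one entry, the list of rows, each a list of 7 numbers: the finger opening in cm, from 0 to 8.54, then the shift along the tool's x, y, z in cm, then the turn, a rotation vector about the tool's x, y, z in rad. A call has 1 to 20 rows; each row is the pose to reach, as a shift and turn from the pose commanded when the call began, along the tool's axes at that moment; what a row does not reach only later rows make up. A row lasts 1/8 s, in which the tool goes at most 62.5 mm and 10.7 degrees, less where a joint would pass 70% of its speed; a pose out of reach is approached as far as the arm can. A call with a gripper value outside its range is refused whole. The fingers move at their own pace and stop on an object; the grip force is fixed at half the most. Time passes only in rows, so rows that repeat a pose let the fingers close. It gives the time, the measured TCP pose, the force, the opening and the grip force at its end, in the units of the state.
- bot.get_obs(): the state, without advancing time (a new reading comes with each control period).
- bot.capture(name): name is "side" or "top"; returns a dict with "color" (384x512x3 uint8, red, green, blue), "camera_matrix" (3x3 intrinsics, pixels), "k1" (the pictures are not rectified: a ray, as slopes to the right and down, at radius r is drawn at 1 + k1 r^2 times it, then the intrinsics apply), "R" (3x3) and "t" (3): a world point X has camera coordinates R X + t. Camera axes: x right, y down, z forward; pixel columns grow to the right and rows downward; lengths in mm; the calibration is good to about 2 mm. A picture is of the moment at which its call begins. There is no depth.
- bot.hand_in(): hands the job in; it is judged then, once.
The state is a dict: "clock": time; "q": joint angles; "qvel": joint speeds; "joint_torque": joint torques, N m; "ee_pos": TCP position; "ee_rot": TCP orientation; "wrist_force": force on the tool from outside, world axes, zero at the start; "ft_torque": the same for the moment, N m; "gripper_width": finger opening in mm; "grip_force": force on a finger pad.
Only numpy, scipy, OpenCV 4.12 (cv2) and the standard library are available. Lean on these libraries where they do the work, as an engineer would, in place of code of your own. Each camera call takes 0.05 s, during which the arm holds its last target. There are 200 camera calls.

## Working session

There is one attempt and no reset: what is moved stays moved. The work goes in short steps, Python scripts to look and compute and a tool call to move; the robot and the scene stay as the last step left them, time stands still between calls to the robot, and variables do not carry over. Pictures are saved under pics/ and viewed, at most 14 in all, crops included, and the job is handed in when it is done.

Besides the shell and the picture viewer there is one more tool, called after "Emit:" as name(argument=value, ...), one argument or row to a line, values as JSON. jog_arm: Moves the arm, as the interface text tells. Its arguments: {"type":"object","properties":{"steps":{"type":"array"}},"required":["steps"]}

```bash
mkdir -p pics; cat > h.py <<'E'
import numpy as np, cv2
from bench import bot
from scipy.spatial.transform import Rotation as Ro
def cap(n,f=None):
    c=bot.capture(n)
    if f: cv2.imwrite('pics/'+f,c['color'][:,:,::-1])
    return c
def ray(c,u,v):
    K=np.array(c['camera_matrix']);k=c['k1']
    p=np.array([(u-K[0,2])/K[0,0],(v-K[1,2])/K[1,1]]);s=p.copy()
    for _ in range(30): s=p/(1+k*(s@s))
    R=np.array(c['R']);t=np.array(c['t'])
    return -R.T@t, R.T@np.array([s[0],s[1],1])
def onz(c,u,v,z):
    o,d=ray(c,u,v); return o+d*(z-o[2])/d[2]
def proj(c,X):
    K=np.array(c['camera_matrix']);x=np.array(c['R'])@np.array(X,float)+np.array(c['t'])
    s=x[:2]/x[2]; s=s*(1+c['k1']*(s@s)); return K[0,0]*s[0]+K[0,2],K[1,1]*s[1]+K[1,2]
E
python3 - <<'E'
from h import *
for n in('top','side'):
    c=cap(n,n+'0.png'); print(n,np.round(ray(c,256,192),2).tolist(),np.round(c['camera_matrix'],0).tolist(),c['k1'])
o=bot.get_obs();print({k:np.round(v,3).tolist() for k,v in o.items()})
E
```

```text
top [[274.39, 28.87, 1688.71], [0.12, 0.01, -0.99]] [[422.0, 0.0, 254.0], [0.0, 422.0, 187.0], [0.0, 0.0, 1.0]] 0.054173665166740735
side [[-72.97, -1325.14, 917.6], [0.32, 0.81, -0.5]] [[418.0, 0.0, 262.0], [0.0, 418.0, 192.0], [0.0, 0.0, 1.0]] -0.11653072532386151
{'clock': 0.1, 'q': [-1.404, 0.049, 0.098, 1.622, -0.0, 1.443], 'qvel': [-0.002, -0.004, 0.002, 0.0, -0.001, 0.0], 'joint_torque': [0.002, -33.985, 32.094, 0.016, -0.0, -0.0], 'ee_pos': [152.422, -501.811, 230.217], 'ee_rot': [-3.105, -0.461, 0.0], 'wrist_force': [0.241, -0.123, 0.478], 'ft_torque': [-0.001, -0.035, 0.055], 'grip_force': 0.0, 'gripper_width': 85.469}
```

View pics/top0.png

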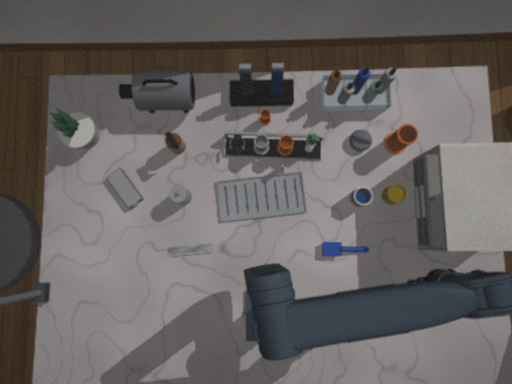

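View pics/side0.png

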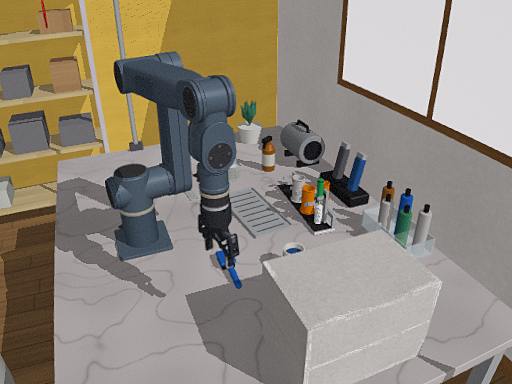

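The top view shows the rail at (225-322, 133-158), the tray at (260,197), a pot candidate at (363,197) and a yellow pot at (396,194). Orange candidates are at (265,117) small, (286,145) in a clip, and (402,138) large. I'll enlarge to confirm which is which.

```bash
python3 - <<'E'
import cv2,numpy as np
a=cv2.imread('pics/top0.png')[100:225,205:420]; b=cv2.imread('pics/side0.png')[160:265,225:345]
a=cv2.resize(a,(790,459),interpolation=cv2.INTER_CUBIC);cv2.imwrite('pics/c1.png',a)
cv2.imwrite('pics/c2.png',cv2.resize(b,(680,595),interpolation=cv2.INTER_CUBIC))
E
```

```text
(no output)
```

View pics/c1.png

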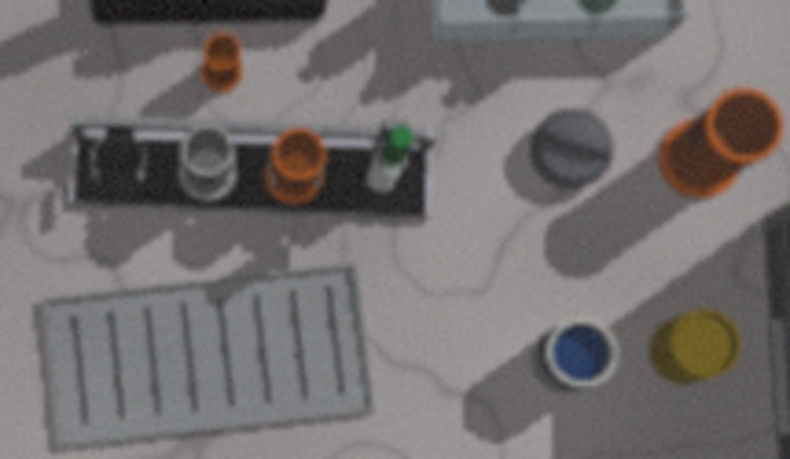

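View pics/c2.png

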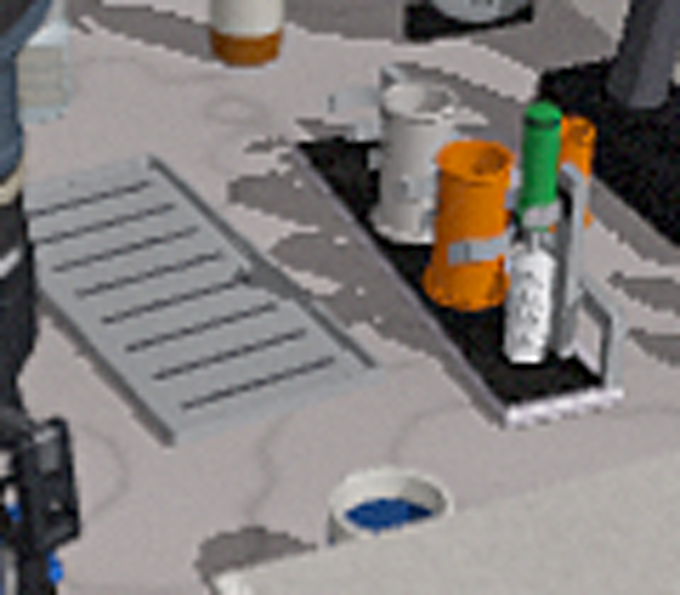

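The crops show clip0 empty, white in clip1 (crop 208,160), orange in clip2 (crop 297,165) and the brush in its clip, so blue is missing. The orange candidates are the small one at (265,117), the clipped one at (286,145) and the large one at (402,138). The clipped one is the middle size and stands in a clip, so it is the one meant. The pot is at (363,197), white with blue inside, and the yellow one at (396,194) is the decoy.

```bash
python3 - <<'E'
from h import *
c=cap('top');s=cap('side')
im=c['color']; 
f=lambda x,y:(205+x/3.674,100+y/3.674)
print('tray',[np.round(onz(c,*f(*p),12)[:2],1).tolist() for p in((38,303),(352,267),(371,411),(52,450))])
print('rail front',[np.round(onz(c,*f(*p),15)[:2],1).tolist() for p in((66,204),(426,217))])
print('bar top',[np.round(onz(c,*f(*p),70)[:2],1).tolist() for p in((75,125),(432,135))])
print('white rim',onz(c,*f(208,150),120)[:2].round(1)); print('orange rim',onz(c,*f(299,156),120)[:2].round(1))
hsv=cv2.cvtColor(im,cv2.COLOR_RGB2HSV)
def cen(m,x0,x1,y0,y1):
    q=np.zeros_like(m);q[y0:y1,x0:x1]=m[y0:y1,x0:x1];y,x=np.nonzero(q);return x.mean(),y.mean(),len(x),x.min(),x.max(),y.min(),y.max()
print('green',g:=cen(cv2.inRange(hsv,(45,90,30),(85,255,255)),300,325,128,155)); print(onz(c,g[0],g[1],200)[:2])
o=cen(cv2.inRange(hsv,(3,120,60),(20,255,255)),274,300,125,160);print('orange',o)
b=cen(cv2.inRange(hsv,(100,100,30),(125,255,255)),345,380,180,215);print('pot blue',b)
for p in (f(581,352),): print('pot rim',onz(c,*p,85)[:2])
# pot white rim ellipse via side
print('pot side',onz(s,225+390/5.667,160+500/5.667,85)[:2])
print('or side',onz(s,225+475/5.667,160+160/5.667,120)[:2],'wh',onz(s,225+420/5.667,160+100/5.667,120)[:2],'br',onz(s,225+542/5.667,160+112/5.667,205)[:2])
E
```

```text
tray [[514.6, 210.9], [549.1, -132.4], [391.5, -148.6], [354.3, 195.9]]
rail front [[623.6, 179.7], [602.5, -214.1]]
bar top [[698.0, 164.7], [680.2, -215.3]]
white rim [656.1  23.1]
orange rim [648.1 -70.6]
green (np.float64(313.375), np.float64(137.59375), 32, np.int64(311), np.int64(316), np.int64(135), np.int64(142))
[ 645.14473447 -162.68230035]
orange (np.float64(285.35), np.float64(144.79583333333332), 240, np.int64(276), np.int64(294), np.int64(135), np.int64(155))
pot blue (np.float64(362.3720930232558), np.float64(195.86821705426357), 129, np.int64(356), np.int64(368), np.int64(190), np.int64(202))
pot rim [ 444.48040037 -358.14300998]
pot side [ 444.1244467  -360.02560041]
or side [649.29377272 -78.75936777] wh [655.20782738  15.74423564] br [ 642.29096726 -172.57486786]
```

```bash
cat >> h.py <<'E'
def row(pos,yang=None,tilt0=True):
    """row from measured pose to pos; tool down, tool y axis at world angle yang (deg)"""
    o=bot.get_obs(); R=Ro.from_rotvec(o['ee_rot']).as_matrix(); d=R.T@(np.array(pos)-o['ee_pos'])/10
    r=np.zeros(3)
    if yang is not None:
        a=np.radians(yang); y=np.array([np.cos(a),np.sin(a),0]); z=np.array([0,0,-1.]); T=np.c_[np.cross(y,z),y,z]
        r=Ro.from_matrix(R.T@T).as_rotvec()
    print(np.round(o['ee_pos'],1),'row',np.round(d,2).tolist(),np.round(r,3).tolist(),'F',np.round(o['wrist_force'],1),'w',round(o['gripper_width'],1))
E
python3 -c "
from h import *
row((450,-40,300),-3);row((654.5,25,250),-3)"
```

```text
[ 152.5 -502.   230.6] row [41.89, -35.57, -6.88] [-0.001, -0.001, -1.224] F [0.  1.4 0. ] w 85.2
[ 152.5 -502.   230.6] row [63.35, -35.84, -1.88] [-0.001, -0.001, -1.224] F [0.  1.4 0. ] w 85.2
```

Emit:
jog_arm(
  steps=[
    [[8.5, 0, 0, -6.9, 0, 0, 0], [8.5, 41.9, -35.6, -6.9, 0, 0, -1.224], [8.5, 41.9, -35.6, -6.9, 0, 0, -1.224], [8.5, 41.9, -35.6, -6.9, 0, 0, -1.224], [8.5, 41.9, -35.6, -6.9, 0, 0, -1.224], [8.5, 41.9, -35.6, -6.9, 0, 0, -1.224], [8.5, 41.9, -35.6, -6.9, 0, 0, -1.224], [8.5, 41.9, -35.6, -6.9, 0, 0, -1.224], [8.5, 41.9, -35.6, -6.9, 0, 0, -1.224], [8.5, 41.9, -35.6, -6.9, 0, 0, -1.224], [8.5, 41.9, -35.6, -6.9, 0, 0, -1.224], [8.5, 63.4, -35.8, -3.9, 0, 0, -1.224], [8.5, 63.4, -35.8, -3.9, 0, 0, -1.224], [8.5, 63.4, -35.8, -1.9, 0, 0, -1.224], [8.5, 63.4, -35.8, -1.9, 0, 0, -1.224], [8.5, 63.4, -35.8, -1.9, 0, 0, -1.224], [8.5, 63.4, -35.8, -1.9, 0, 0, -1.224], [8.5, 63.4, -35.8, -1.9, 0, 0, -1.224]],
  ],
)

```text
clock: 2.45
ee_pos: [654.6, 23.4, 252.3]
ee_rot: [2.278, 2.16, 0.002]
wrist_force: [0.2, 0.6, -0.7]
gripper_width: 85.0
grip_force: 0.0
```

```bash
python3 -c "
from h import *
row((654.5,25,77),-3)
s=cap('side');a=s['color'][160:265,225:345,::-1]
cv2.imwrite('pics/c3.png',cv2.resize(a,(680,595),interpolation=cv2.INTER_CUBIC))
for X in((654.5,25,120),(649.5,-70,120),(644.4,-164.8,205)): u,v=proj(s,X);print(round((u-225)*5.667),round((v-160)*5.667))"
```

```text
[654.6  23.4 252.3] row [0.16, -0.06, 17.53] [0.002, 0.0, -0.001] F [ 0.2  0.6 -0.7] w 85.0
413 95
469 154
539 106
```

View pics/c3.png

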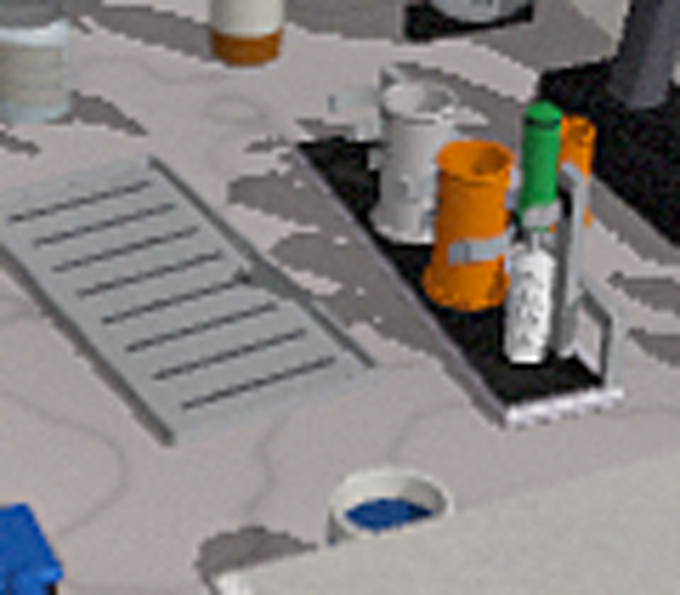

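Emit:
jog_arm(
  steps=[
    [[8.5, 0.06, 0.14, 6, 0, 0, 0], [8.5, 0.06, 0.14, 12, 0, 0, 0], [8.5, 0.06, 0.14, 16, 0, 0, 0], [8.5, 0.06, 0.14, 18, 0, 0, 0], [8.5, 0.06, 0.14, 18, 0, 0, 0], [8.5, 0.06, 0.14, 18, 0, 0, 0], [6.2, 0.06, 0.14, 18, 0, 0, 0], [6.2, 0.06, 0.14, 18, 0, 0, 0], [5.6, 0.06, 0.14, 18, 0, 0, 0], [5.6, 0.06, 0.14, 18, 0, 0, 0]],
  ],
)

```text
clock: 3.75
ee_pos: [656.7, 24.9, 70.4]
ee_rot: [2.278, 2.163, 0.0]
wrist_force: [0.3, -0.3, 0.0]
gripper_width: 55.9
grip_force: 0.0
```

```bash
python3 -c "
from h import *
row((650,24,72),-3)
o=bot.get_obs();print(o['ft_torque'],o['grip_force'])"
```

```text
[656.7  24.9  70.4] row [-0.13, -0.66, -0.16] [0.0, 0.0, 0.0] F [ 0.3 -0.3  0. ] w 55.9
[-0.01023835 -0.00897499  0.05475249] 0.0
```

Emit:
jog_arm(
  steps=[
    [[4.0, 0, 0, 0, 0, 0, 0], [4.0, 0, 0, 0, 0, 0, 0], [4.0, 0, 0, 0, 0, 0, 0], [4.0, 0, 0, 0, 0, 0, 0], [4.0, 0, 0, 0, 0, 0, 0], [4.0, 0, -0.4, 0, 0, 0, 0], [4.0, 0, -0.8, 0, 0, 0, 0], [4.0, 0, -1.2, -0.1, 0, 0, 0], [4.0, 0, -1.6, -0.1, 0, 0, 0], [4.0, 0, -2.0, -0.1, 0, 0, 0], [4.0, 0, -2.5, -0.1, 0, 0, 0], [4.0, 0, -3.2, -0.1, 0, 0, 0], [4.0, 0, -4.0, -0.1, 0, 0, 0], [4.0, 0, -5.0, -0.1, 0, 0, 0], [4.0, 0, -6.0, -0.1, 0, 0, 0], [4.0, 0, -7.0, -0.1, 0, 0, 0], [4.0, 0, -8.0, -0.2, 0, 0, 0], [4.0, 0, -9.0, -0.5, 0, 0, 0], [4.0, 0, -9.0, -2.5, 0, 0, 0], [4.0, 0, -9.0, -2.5, 0, 0, 0]],
  ],
)

```text
clock: 6.25
ee_pos: [567.7, 29.6, 97.2]
ee_rot: [2.276, 2.161, 0.004]
wrist_force: [0.3, 0.1, -1.9]
gripper_width: 51.3
grip_force: 64.2
```

```bash
python3 -c "
from h import *
row((446,91,100),-3);row((446,91,60),-3)
s=cap('side');a=s['color'][130:265,195:345,::-1]
cv2.imwrite('pics/c4.png',cv2.resize(a,(660,594),interpolation=cv2.INTER_CUBIC))"
```

```text
[567.7  29.6  97.2] row [5.5, -12.48, -0.33] [0.004, 0.0, 0.0] F [ 0.3  0.1 -1.9] w 51.3
[567.7  29.6  97.2] row [5.5, -12.49, 3.67] [0.004, 0.0, 0.0] F [ 0.3  0.1 -1.9] w 51.3
```

View pics/c4.png

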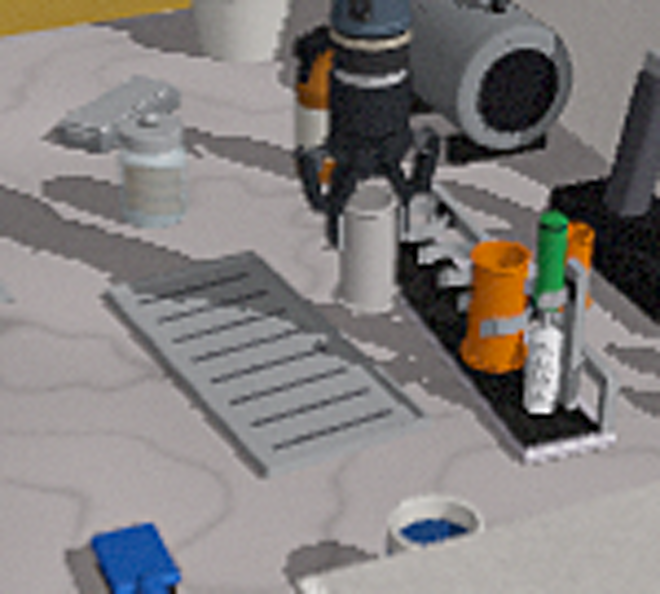

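White is out, upright and held (370,245 in the crop). Placing it on the tray.

Emit:
jog_arm(
  steps=[
    [[4.0, 1.5, -4, -0.3, 0, 0, 0], [4.0, 3, -8, -0.3, 0, 0, 0], [4.0, 5.5, -12.5, -0.3, 0, 0, 0], [4.0, 5.5, -12.5, -0.3, 0, 0, 0], [4.0, 5.5, -12.5, 2, 0, 0, 0], [4.0, 5.5, -12.5, 3, 0, 0, 0], [4.0, 5.5, -12.5, 3.5, 0, 0, 0], [4.0, 5.5, -12.5, 3.7, 0, 0, 0], [4.0, 5.5, -12.5, 3.7, 0, 0, 0]],
  ],
)

```text
clock: 7.42
ee_pos: [444.4, 90.7, 59.9]
ee_rot: [-2.278, -2.162, 0.002]
wrist_force: [-5.6, -0.1, 6.2]
gripper_width: 51.2
grip_force: 65.2
```

```bash
python3 -c "
from h import *
row((446,91,60),-3)"
```

```text
[444.4  90.7  59.9] row [0.04, 0.16, -0.01] [-0.001, 0.0, 0.0] F [-5.6 -0.1  6.2] w 51.2
```

Emit:
jog_arm(
  steps=[
    [[6.2, 0, 0, 0, 0, 0, 0], [8.5, 0, 0, 0, 0, 0, 0], [8.5, 0, 0, 0, 0, 0, 0], [8.5, 0, 0, 0, 0, 0, 0], [8.5, 0, 0, -4, 0, 0, 0], [8.5, 0, 0, -9, 0, 0, 0], [8.5, 0, 0, -16, 0, 0, 0], [8.5, 0, 0, -16, 0, 0, 0]],
  ],
)

```text
clock: 8.43
ee_pos: [447.7, 91.2, 224.0]
ee_rot: [2.273, 2.158, 0.012]
wrist_force: [0.5, -0.4, -0.5]
gripper_width: 85.1
grip_force: 0.0
```

```bash
python3 -c "
from h import *
row((651,-70.5,220),-3);row((651,-70.5,71),-3)"
```

```text
[447.7  91.2 224. ] row [-15.1, 21.14, 0.61] [0.01, -0.001, 0.0] F [ 0.5 -0.4 -0.5] w 85.1
[447.7  91.2 224. ] row [-15.12, 20.98, 15.5] [0.01, -0.001, 0.0] F [ 0.5 -0.4 -0.5] w 85.1
```

Emit:
jog_arm(
  steps=[
    [[8.5, -15.1, 21, 0, 0, 0, 0], [8.5, -15.1, 21, 0, 0, 0, 0], [8.5, -15.1, 21, 0, 0, 0, 0], [8.5, -15.1, 21, 0, 0, 0, 0], [8.5, -15.1, 21, 0, 0, 0, 0], [8.5, -15.1, 21, 0, 0, 0, 0], [8.5, -15.1, 21, 0, 0, 0, 0]],
  ],
)

```text
clock: 9.3
ee_pos: [645.7, -69.5, 219.1]
ee_rot: [-2.277, -2.164, -0.001]
wrist_force: [-0.0, -0.1, -0.0]
gripper_width: 85.0
grip_force: 0.0
```

```bash
python3 -c "
from h import *
row((651,-70.5,71),-3)"
```

```text
[645.7 -69.5 219.1] row [-0.08, 0.53, 14.81] [0.0, -0.0, 0.002] F [-0.  -0.1 -0. ] w 85.0
```

Emit:
jog_arm(
  steps=[
    [[8.5, -0.08, 0.53, 5, 0, 0, 0], [8.5, -0.08, 0.53, 10, 0, 0, 0], [8.5, -0.08, 0.53, 13, 0, 0, 0], [8.5, -0.08, 0.53, 14.8, 0, 0, 0], [8.5, -0.08, 0.53, 14.8, 0, 0, 0], [8.5, -0.08, 0.53, 14.8, 0, 0, 0], [6.2, -0.08, 0.53, 14.8, 0, 0, 0], [6.2, -0.08, 0.53, 14.8, 0, 0, 0], [5.6, -0.08, 0.53, 14.8, 0, 0, 0], [5.6, -0.08, 0.53, 14.8, 0, 0, 0]],
  ],
)

```text
clock: 10.55
ee_pos: [651.9, -71.8, 70.4]
ee_rot: [2.278, 2.163, 0.0]
wrist_force: [-0.2, 0.6, 0.6]
gripper_width: 56.2
grip_force: 0.0
```

Emit:
jog_arm(
  steps=[
    [[4.0, 0, 0, 0, 0, 0, 0], [4.0, 0, 0, 0, 0, 0, 0], [4.0, 0, 0, 0, 0, 0, 0], [4.0, 0, 0, 0, 0, 0, 0], [4.0, 0, 0, 0, 0, 0, 0], [4.0, 0, -0.4, 0, 0, 0, 0], [4.0, 0, -0.8, 0, 0, 0, 0], [4.0, 0, -1.2, -0.1, 0, 0, 0], [4.0, 0, -1.6, -0.1, 0, 0, 0], [4.0, 0, -2.0, -0.1, 0, 0, 0], [4.0, 0, -2.5, -0.1, 0, 0, 0], [4.0, 0, -3.2, -0.1, 0, 0, 0], [4.0, 0, -4.0, -0.1, 0, 0, 0], [4.0, 0, -5.0, -0.1, 0, 0, 0], [4.0, 0, -6.0, -0.1, 0, 0, 0], [4.0, 0, -7.0, -0.1, 0, 0, 0], [4.0, 0, -8.0, -0.2, 0, 0, 0], [4.0, 0, -9.0, -0.5, 0, 0, 0], [4.0, 0, -9.0, -2.5, 0, 0, 0], [4.0, 0, -9.0, -2.5, 0, 0, 0]],
  ],
)

```text
clock: 13.05
ee_pos: [563.4, -67.5, 97.6]
ee_rot: [2.276, 2.16, 0.004]
wrist_force: [1.1, -0.0, -1.6]
gripper_width: 51.1
grip_force: 64.3
```

```bash
python3 -c "
from h import *
row((458,-28,97),-3);row((458,-28,60),-3)"
```

```text
[563.4 -67.5  97.6] row [3.39, -10.73, 0.01] [0.005, 0.001, 0.0] F [ 1.1 -0.  -1.6] w 51.1
[563.4 -67.5  97.6] row [3.4, -10.75, 3.71] [0.005, 0.001, 0.0] F [ 1.1 -0.  -1.6] w 51.1
```

Emit:
jog_arm(
  steps=[
    [[4.0, 1, -4, 0, 0, 0, 0], [4.0, 2, -8, 0, 0, 0, 0], [4.0, 3.4, -10.7, 0, 0, 0, 0], [4.0, 3.4, -10.7, 0, 0, 0, 0], [4.0, 3.4, -10.7, 2, 0, 0, 0], [4.0, 3.4, -10.7, 3, 0, 0, 0], [4.0, 3.4, -10.7, 3.5, 0, 0, 0], [4.0, 3.4, -10.7, 3.7, 0, 0, 0], [4.0, 3.4, -10.7, 3.7, 0, 0, 0], [6.2, 3.4, -10.7, 3.7, 0, 0, 0], [8.5, 3.4, -10.7, 3.7, 0, 0, 0], [8.5, 3.4, -10.7, 3.7, 0, 0, 0], [8.5, 3.4, -10.7, 3.7, 0, 0, 0], [8.5, 3.4, -10.7, 0, 0, 0, 0], [8.5, 3.4, -10.7, -5, 0, 0, 0], [8.5, 3.4, -10.7, -11, 0, 0, 0], [8.5, 3.4, -10.7, -16, 0, 0, 0], [8.5, 3.4, -10.7, -16, 0, 0, 0], [8.5, 3.4, -10.7, -16, 0, 0, 0]],
  ],
)

```text
clock: 15.42
ee_pos: [457.0, -27.6, 255.0]
ee_rot: [2.278, 2.163, 0.0]
wrist_force: [0.0, 0.3, -0.1]
gripper_width: 85.4
grip_force: 0.0
```

```bash
python3 -c "
from h import *
row((646,-166,258),-3)"
```

```text
[457.  -27.6 255. ] row [-12.84, 19.6, -0.3] [0.0, -0.0, 0.0] F [ 0.   0.3 -0.1] w 85.4
```

Emit:
jog_arm(
  steps=[
    [[8.5, -12.84, 19.6, -2, 0, 0, 0], [8.5, -12.84, 19.6, -2, 0, 0, 0], [8.5, -12.84, 19.6, -2, 0, 0, 0], [8.5, -12.84, 19.6, -2, 0, 0, 0], [8.5, -12.84, 19.6, -2, 0, 0, 0], [8.5, -12.84, 19.6, -2, 0, 0, 0], [8.5, -12.84, 19.6, -2, 0, 0, 0]],
  ],
)

```text
clock: 16.3
ee_pos: [645.0, -164.9, 276.2]
ee_rot: [2.277, 2.164, 0.0]
wrist_force: [-0.1, 0.9, 0.6]
gripper_width: 84.9
grip_force: 0.0
```

```bash
python3 -c "
from h import *
row((646.5,-166,157),-3)
s=cap('side');a=s['color'][140:260,210:345,::-1]
cv2.imwrite('pics/c5.png',cv2.resize(a,(675,600),interpolation=cv2.INTER_CUBIC))
c=cap('top');cv2.imwrite('pics/c6.png',cv2.resize(c['color'][100:225,205:420,::-1],(790,459),interpolation=cv2.INTER_CUBIC))"
```

```text
[ 645.  -164.9  276.2] row [-0.1, 0.16, 11.92] [0.0, -0.0, 0.001] F [-0.1  0.9  0.6] w 84.9
```

View pics/c5.png

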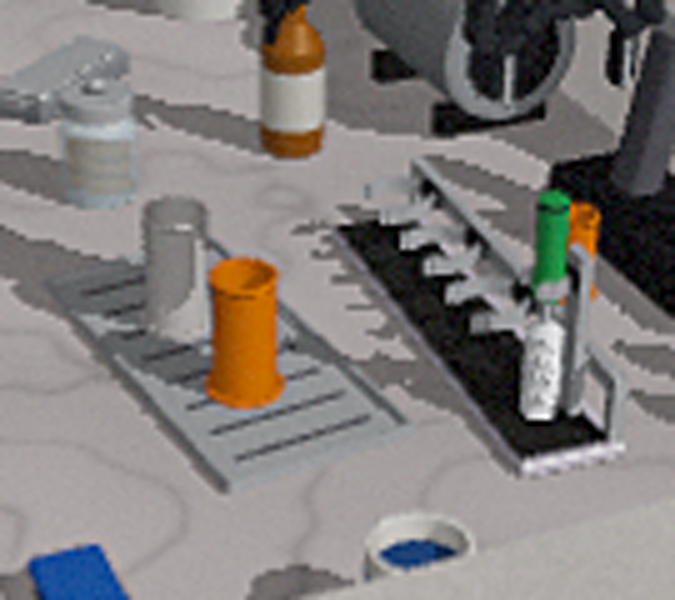

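Both beakers stand upright on the tray: white at crop (175,265), orange at crop (245,330). Next, the brush.

Emit:
jog_arm(
  steps=[
    [[7, -0.1, 0.16, 3, 0, 0, 0], [7, -0.1, 0.16, 6, 0, 0, 0], [7, -0.1, 0.16, 9, 0, 0, 0], [7, -0.1, 0.16, 11.7, 0, 0, 0], [6, -0.1, 0.16, 11.7, 0, 0, 0], [5, -0.1, 0.16, 11.7, 0, 0, 0], [4, -0.1, 0.16, 11.7, 0, 0, 0], [3.2, -0.1, 0.16, 11.7, 0, 0, 0], [3.2, -0.1, 0.16, 11.7, 0, 0, 0], [3.2, -0.1, 0.16, 11.7, 0, 0, 0]],
  ],
)

```text
clock: 17.65
ee_pos: [647.6, -167.1, 158.4]
ee_rot: [2.278, 2.163, 0.0]
wrist_force: [0.7, 0.5, -0.4]
gripper_width: 31.8
grip_force: 0.0
```

```bash
python3 -c "
from h import *
row((646.5,-166,158),-3)"
```

```text
[ 647.6 -167.1  158.4] row [0.11, -0.12, 0.04] [0.0, 0.0, 0.0] F [ 0.7  0.5 -0.4] w 31.8
```

Clear of contact at 32 mm; grip and draw out.

Emit:
jog_arm(
  steps=[
    [[1.0, 0, 0, 0, 0, 0, 0], [1.0, 0, 0, 0, 0, 0, 0], [1.0, 0, 0, 0, 0, 0, 0], [1.0, 0, 0, 0, 0, 0, 0], [1.0, 0, 0, 0, 0, 0, 0], [1.0, 0, -0.3, 0, 0, 0, 0], [1.0, 0, -0.6, -0.1, 0, 0, 0], [1.0, 0, -0.9, -0.1, 0, 0, 0], [1.0, 0, -1.2, -0.1, 0, 0, 0], [1.0, 0, -1.6, -0.1, 0, 0, 0], [1.0, 0, -2.0, -0.2, 0, 0, 0], [1.0, 0, -2.8, -0.2, 0, 0, 0], [1.0, 0, -3.6, -0.2, 0, 0, 0], [1.0, 0, -4.5, -0.2, 0, 0, 0], [1.0, 0, -5.5, -0.3, 0, 0, 0], [1.0, 0, -7.0, -0.5, 0, 0, 0], [1.0, 0, -8.0, -4, 0, 0, 0], [1.0, 0, -8.0, -8, 0, 0, 0], [1.0, 0, -8.0, -12.5, 0, 0, 0], [1.0, 0, -8.0, -12.5, 0, 0, 0]],
  ],
)

```text
clock: 20.15
ee_pos: [569.0, -163.6, 289.0]
ee_rot: [2.272, 2.157, 0.006]
wrist_force: [0.6, 0.1, -0.9]
gripper_width: 22.5
grip_force: 59.5
```

```bash
python3 - <<'E'
from h import *
row((446,91,290),-3)
s=cap('side');a=s['color'][90:240,190:340,::-1]
top=cap('top');b=top['color'][100:225,205:420,::-1]
a=cv2.resize(a,(600,600),interpolation=cv2.INTER_CUBIC);cv2.imwrite('pics/c7.png',a)
cv2.imwrite('pics/c8.png',cv2.resize(b,(790,459),interpolation=cv2.INTER_CUBIC))
E
```

```text
[ 569.  -163.6  289. ] row [24.79, -13.61, -0.31] [0.009, 0.003, 0.0] F [ 0.6  0.1 -0.9] w 22.5
```

View pics/c7.png

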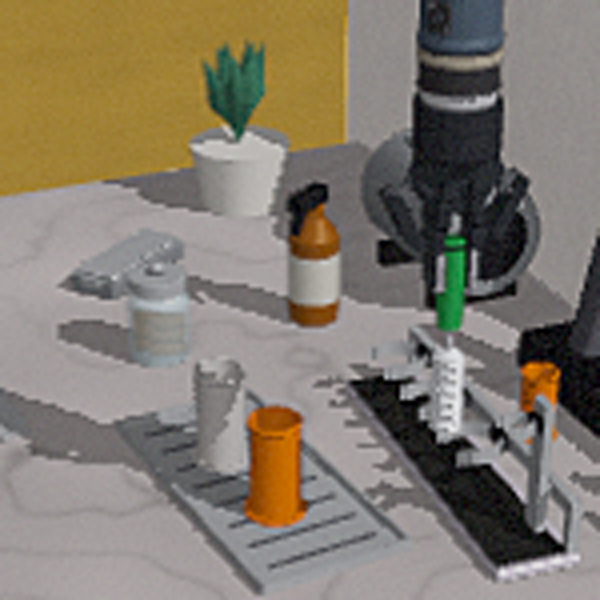

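View pics/c8.png

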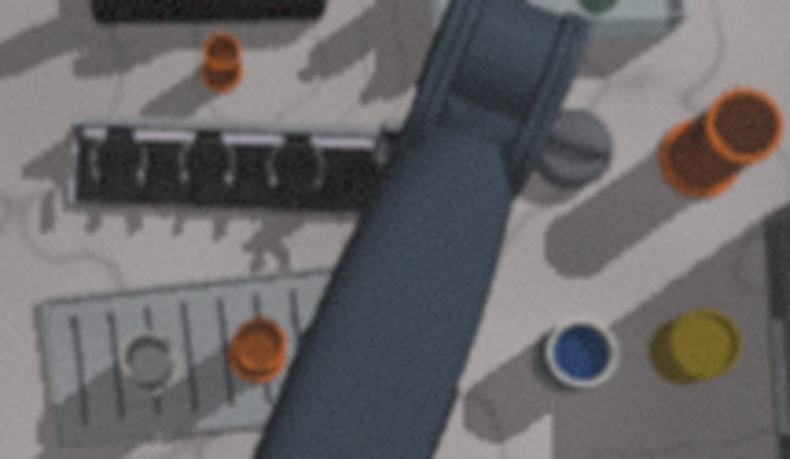

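The brush is held vertically, and both beakers are where I placed them: white rim at crop (148,361), orange at (257,346).

```bash
python3 - <<'E'
from h import *
c=cap('top');f=lambda x,y:(205+x/3.674,100+y/3.674)
for p in((148,359),(258,344)): print(onz(c,*f(*p),109)[:2].round(1))
print('pot',onz(c,*f(581,352),85)[:2])
row((446,91,290),-3)
E
```

```text
[441.1  87.8]
[454.9 -25. ]
pot [ 444.48040037 -358.14300998]
[ 567.2 -162.8  282.5] row [24.72, -13.42, -0.73] [-0.001, -0.0, 0.0] F [ 0.2 -0.2 -1. ] w 22.8
```

Emit:
jog_arm(
  steps=[
    [[1.0, 24.7, -13.5, -0.8, 0, 0, 0], [1.0, 24.7, -13.5, -0.8, 0, 0, 0], [1.0, 24.7, -13.5, -0.8, 0, 0, 0], [1.0, 24.7, -13.5, -0.8, 0, 0, 0], [1.0, 24.7, -13.5, -0.8, 0, 0, 0], [1.0, 24.7, -13.5, -0.8, 0, 0, 0], [1.0, 24.7, -13.5, -0.8, 0, 0, 0], [1.0, 24.7, -13.5, -0.8, 0, 0, 0]],
  ],
)

```text
clock: 21.3
ee_pos: [445.7, 89.9, 290.3]
ee_rot: [-2.28, -2.161, 0.002]
wrist_force: [0.4, -0.6, -0.8]
gripper_width: 22.7
grip_force: 59.4
```

```bash
python3 - <<'E'
from h import *
row((445,90,161),-3)
s=cap('side');a=s['color'][110:260,170:320,::-1]
cv2.imwrite('pics/c9.png',cv2.resize(a,(600,600),interpolation=cv2.INTER_CUBIC))
E
```

```text
[445.7  89.9 290.3] row [0.01, -0.05, 12.93] [-0.002, 0.0, -0.001] F [ 0.4 -0.6 -0.8] w 22.7
```

View pics/c9.png

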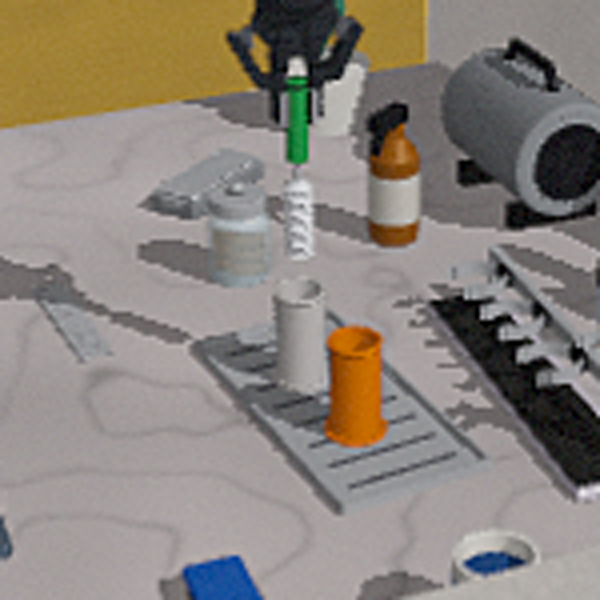

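The brush (300,255) is centred over the white beaker (300,290). Scrubbing.

Emit:
jog_arm(
  steps=[
    [[1.0, 0, -0.05, 4, 0, 0, 0], [1.0, 0, -0.05, 8, 0, 0, 0], [1.0, 0, -0.05, 11, 0, 0, 0], [1.0, 0, -0.05, 12.9, 0, 0, 0], [1.0, 0, -0.05, 12.9, 0, 0, 0], [1.0, 0, -0.05, 12.9, 0, 0, 0], [1.0, 0, -0.05, 9.5, 0, 0, 0], [1.0, 0, -0.05, 6.5, 0, 0, 0], [1.0, 0, -0.05, 6.0, 0, 0, 0], [1.0, 0, -0.05, 6.0, 0, 0, 0], [1.0, 0, -0.05, 9.5, 0, 0, 0], [1.0, 0, -0.05, 12.9, 0, 0, 0], [1.0, 0, -0.05, 12.9, 0, 0, 0], [1.0, 0, -0.05, 12.9, 0, 0, 0]],
  ],
)

```text
clock: 23.1
ee_pos: [445.1, 90.8, 162.6]
ee_rot: [-2.278, -2.163, 0.0]
wrist_force: [-0.3, 1.3, 0.2]
gripper_width: 22.8
grip_force: 59.5
```

```bash
python3 - <<'E'
from h import *
row((445,90,161),-3)
E
```

```text
[445.1  90.8 162.6] row [-0.08, -0.0, 0.16] [-0.0, -0.0, 0.0] F [-0.3  1.3  0.2] w 22.8
```

Emit:
jog_arm(
  steps=[
    [[1.0, 0, 0, 0.6, 0, 0, 0], [1.0, 0, 0, 0.6, 0, 0, 0], [1.0, 0, 0, -3.5, 0, 0, 0], [1.0, 0, 0, -6.5, 0, 0, 0], [1.0, 0, 0, -6.5, 0, 0, 0], [1.0, 0, 0, -3, 0, 0, 0], [1.0, 0, 0, 0.6, 0, 0, 0], [1.0, 0, 0, 0.6, 0, 0, 0], [1.0, 0, 0, 0.6, 0, 0, 0]],
  ],
)

```text
clock: 24.22
ee_pos: [444.8, 90.8, 156.1]
ee_rot: [-2.278, -2.163, 0.001]
wrist_force: [0.2, -0.6, -0.1]
gripper_width: 22.6
grip_force: 59.5
```

```bash
python3 - <<'E'
from h import *
row((445,90,161),-3)
E
```

```text
[444.8  90.8 156.1] row [-0.08, 0.03, -0.49] [-0.001, 0.0, 0.0] F [ 0.2 -0.6 -0.1] w 22.6
```

Emit:
jog_arm(
  steps=[
    [[1.0, 0, 0, -4, 0, 0, 0], [1.0, 0, 0, -8, 0, 0, 0], [1.0, 0, 0, -13.4, 0, 0, 0], [1.0, 0, 0, -13.4, 0, 0, 0], [1.0, 0, 0, -13.4, 0, 0, 0]],
  ],
)

```text
clock: 24.85
ee_pos: [445.6, 90.9, 291.0]
ee_rot: [2.278, 2.162, 0.002]
wrist_force: [1.0, -0.4, -1.1]
gripper_width: 23.0
grip_force: 59.6
```

```bash
python3 - <<'E'
from h import *
row((457,-27,290),-3)
s=cap('side');a=s['color'][110:260,170:320,::-1]
cv2.imwrite('pics/c10.png',cv2.resize(a,(600,600),interpolation=cv2.INTER_CUBIC))
E
```

```text
[445.6  90.9 291. ] row [-11.71, 1.75, 0.1] [0.002, -0.0, 0.0] F [ 1.  -0.4 -1.1] w 23.0
```

View pics/c10.png

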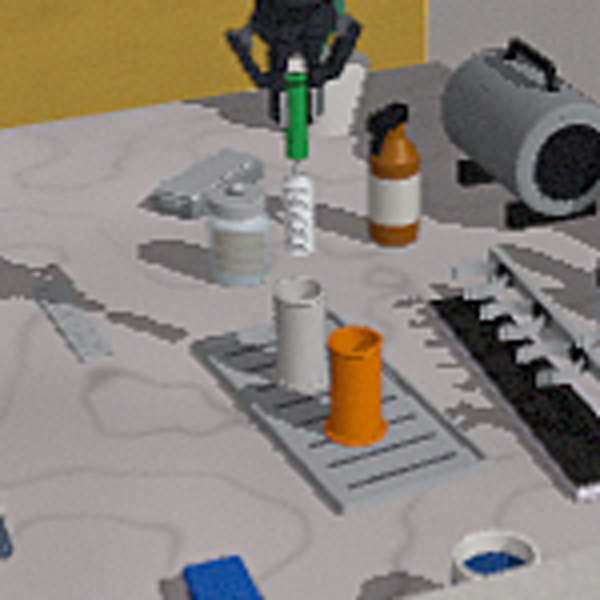

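Nothing moved: white at (300,335), orange at (355,385). On to orange.

Emit:
jog_arm(
  steps=[
    [[1.0, -11.7, 1.75, 0, 0, 0, 0], [1.0, -11.7, 1.75, 0, 0, 0, 0], [1.0, -11.7, 1.75, 0, 0, 0, 0], [1.0, -11.7, 1.75, 0, 0, 0, 0], [1.0, -11.7, 1.75, 0, 0, 0, 0]],
  ],
)

```text
clock: 25.52
ee_pos: [456.2, -25.8, 289.8]
ee_rot: [-2.276, -2.164, 0.001]
wrist_force: [0.0, 0.8, -0.7]
gripper_width: 22.6
grip_force: 59.6
```

```bash
python3 - <<'E'
from h import *
row((457,-27,157),-3)
s=cap('side');hsv=cv2.cvtColor(s['color'],cv2.COLOR_RGB2HSV)
m=cv2.inRange(hsv,(3,120,60),(20,255,255));g=cv2.inRange(hsv,(45,90,30),(85,255,255))
n,_,st,ce=cv2.connectedComponentsWithStats(m);print([(st[i].tolist(),ce[i].round(1).tolist()) for i in range(1,n) if st[i][4]>80])
n,_,st,ce=cv2.connectedComponentsWithStats(g);print([(st[i].tolist(),ce[i].round(1).tolist()) for i in range(1,n) if st[i][4]>40])
E
```

```text
[456.2 -25.8 289.8] row [-0.13, 0.11, 13.28] [-0.001, -0.001, 0.002] F [ 0.   0.8 -0.7] w 22.6
[([338, 0, 174, 168, 2288], [422.4, 96.3]), ([58, 8, 13, 15, 86], [64.5, 13.9]), ([48, 55, 33, 25, 160], [65.2, 62.0]), ([263, 141, 12, 14, 109], [268.9, 148.7]), ([320, 180, 10, 13, 101], [324.3, 185.4]), ([381, 186, 13, 15, 105], [387.6, 192.1]), ([251, 191, 16, 31, 376], [258.4, 206.6]), ([0, 205, 55, 179, 8258], [27.1, 293.8]), ([490, 355, 22, 29, 389], [503.2, 371.7]), ([442, 368, 30, 16, 181], [458.8, 378.1])]
[([242, 102, 6, 18, 66], [244.9, 110.6]), ([255, 139, 7, 23, 128], [257.9, 149.6]), ([396, 210, 16, 24, 258], [403.6, 221.8])]
```

Brush column 257.9 against beaker 258.4: aligned.

Emit:
jog_arm(
  steps=[
    [[1.0, -0.13, 0.1, 4, 0, 0, 0], [1.0, -0.13, 0.1, 8, 0, 0, 0], [1.0, -0.13, 0.1, 11, 0, 0, 0], [1.0, -0.13, 0.1, 13.3, 0, 0, 0], [1.0, -0.13, 0.1, 13.3, 0, 0, 0], [1.0, -0.13, 0.1, 13.3, 0, 0, 0], [1.0, -0.13, 0.1, 9.5, 0, 0, 0], [1.0, -0.13, 0.1, 6.3, 0, 0, 0], [1.0, -0.13, 0.1, 6.3, 0, 0, 0], [1.0, -0.13, 0.1, 9.8, 0, 0, 0], [1.0, -0.13, 0.1, 13.3, 0, 0, 0], [1.0, -0.13, 0.1, 13.3, 0, 0, 0], [1.0, -0.13, 0.1, 13.3, 0, 0, 0], [1.0, -0.13, 0.1, 6.3, 0, 0, 0], [1.0, -0.13, 0.1, 6.3, 0, 0, 0], [1.0, -0.13, 0.1, 6.3, 0, 0, 0], [1.0, -0.13, 0.1, 9.8, 0, 0, 0], [1.0, -0.13, 0.1, 13.3, 0, 0, 0], [1.0, -0.13, 0.1, 13.3, 0, 0, 0], [1.0, -0.13, 0.1, 13.3, 0, 0, 0]],
  ],
)

```text
clock: 28.08
ee_pos: [457.8, -28.4, 158.2]
ee_rot: [2.278, 2.162, 0.001]
wrist_force: [0.6, 0.1, 0.4]
gripper_width: 22.7
grip_force: 59.7
```

Emit:
jog_arm(
  steps=[
    [[1.0, 0, 0, -4, 0, 0, 0], [1.0, 0, 0, -8, 0, 0, 0], [1.0, 0, 0, -13, 0, 0, 0], [1.0, 0, 0, -13, 0, 0, 0], [1.0, 0, 0, -13, 0, 0, 0]],
  ],
)

```text
clock: 28.7
ee_pos: [458.2, -28.4, 288.6]
ee_rot: [2.277, 2.161, 0.003]
wrist_force: [-0.0, 1.0, -1.1]
gripper_width: 22.8
grip_force: 59.8
```

```bash
python3 - <<'E'
from h import *
c=cap('top');hsv=cv2.cvtColor(c['color'],cv2.COLOR_RGB2HSV)
m=cv2.inRange(hsv,(100,100,30),(125,255,255));n,_,st,ce=cv2.connectedComponentsWithStats(m)
print([(st[i].tolist(),ce[i].round(1).tolist()) for i in range(1,n) if st[i][4]>60])
row((445,-359,290),-3)
cv2.imwrite('pics/c11.png',cv2.resize(c['color'][100:225,205:420,::-1],(790,459),interpolation=cv2.INTER_CUBIC))
E
```

```text
[([354, 67, 16, 27, 175], [361.0, 78.3]), ([271, 71, 12, 23, 154], [276.7, 81.5]), ([356, 189, 14, 14, 133], [362.4, 195.8]), ([323, 242, 46, 14, 377], [339.3, 248.9])]
[457.5 -28.3 287.3] row [-33.09, 0.47, -0.27] [0.0, 0.0, 0.0] F [-0.2 -0.4 -1.1] w 22.6
```

View pics/c11.png

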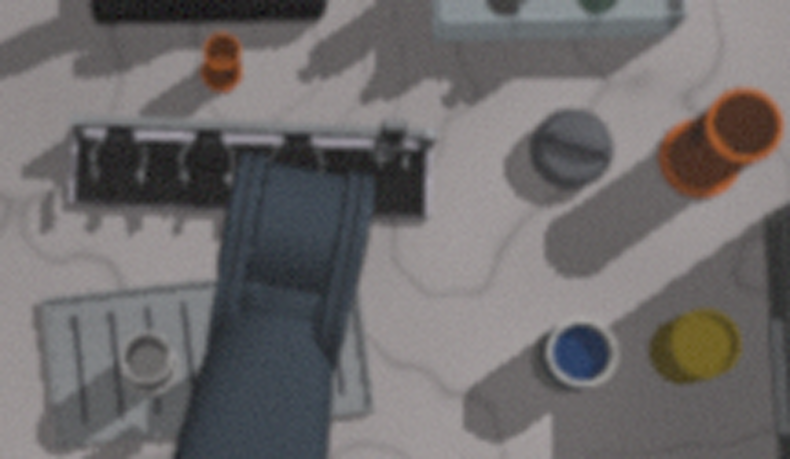

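The pot is unmoved at crop (581,352) and white is unmoved at (148,361). Moving over the pot.

Emit:
jog_arm(
  steps=[
    [[1.0, -33.1, 0.5, -0.3, 0, 0, 0], [1.0, -33.1, 0.5, -0.3, 0, 0, 0], [1.0, -33.1, 0.5, -0.3, 0, 0, 0], [1.0, -33.1, 0.5, -0.3, 0, 0, 0], [1.0, -33.1, 0.5, -0.3, 0, 0, 0], [1.0, -33.1, 0.5, -0.3, 0, 0, 0], [1.0, -33.1, 0.5, -0.3, 0, 0, 0], [1.0, -33.1, 0.5, -0.3, 0, 0, 0], [1.0, -33.1, 0.5, -0.3, 0, 0, 0]],
  ],
)

```text
clock: 29.88
ee_pos: [445.7, -357.4, 290.9]
ee_rot: [2.276, 2.165, 0.001]
wrist_force: [1.1, 0.9, -0.8]
gripper_width: 22.4
grip_force: 59.8
```

```bash
python3 - <<'E'
from h import *
s=cap('side');hsv=cv2.cvtColor(s['color'],cv2.COLOR_RGB2HSV)
m=cv2.inRange(hsv,(100,100,30),(125,255,255));g=cv2.inRange(hsv,(45,90,30),(85,255,255))
for k in(m,g):
    n,_,st,ce=cv2.connectedComponentsWithStats(k);print([(st[i].tolist(),ce[i].round(1).tolist()) for i in range(1,n) if st[i][4]>40 and 200<ce[i][0]<380])
row((445,-359,155),-3)
E
```

```text
[([346, 157, 20, 35, 364], [355.4, 174.4]), ([216, 249, 26, 40, 404], [228.7, 264.5]), ([286, 248, 15, 6, 51], [292.5, 250.2])]
[([242, 102, 14, 23, 194], [248.9, 111.7]), ([292, 177, 9, 28, 183], [296.7, 191.8])]
[ 445.7 -357.6  290.9] row [-0.14, -0.07, 13.59] [0.001, 0.0, 0.003] F [-0.1 -0.1 -1.7] w 22.6
```

```bash
python3 - <<'E'
from h import *
s=cap('side')
for z in(250,85,20): print(z,np.round(proj(s,(445.7,-357.6,z)),1), np.round(proj(s,(444.5,-358,z)),1))
E
```

```text
250 [295.9 204.6] [295.6 204.8]
85 [293.9 247.7] [293.6 247.9]
20 [293.2 263.2] [292.9 263.4]
```

Consistent to about 2 mm. Lower the brush and release.

Emit:
jog_arm(
  steps=[
    [[1.0, -0.1, -0.1, 4, 0, 0, 0], [1.0, -0.1, -0.1, 8, 0, 0, 0], [1.0, -0.1, -0.1, 11, 0, 0, 0], [1.0, -0.1, -0.1, 13, 0, 0, 0], [1.0, -0.1, -0.1, 13.7, 0, 0, 0], [1.0, -0.1, -0.1, 13.7, 0, 0, 0], [1.0, -0.1, -0.1, 13.7, 0, 0, 0]],
  ],
)

```text
clock: 30.85
ee_pos: [444.9, -360.5, 154.9]
ee_rot: [2.276, 2.161, 0.0]
wrist_force: [-0.3, -0.1, -0.4]
gripper_width: 22.5
grip_force: 59.8
```

```bash
python3 - <<'E'
from h import *
row((445,-359,152),-3)
s=cap('side');a=s['color'][150:290,230:370,::-1]
cv2.imwrite('pics/c12.png',cv2.resize(a,(560,560),interpolation=cv2.INTER_CUBIC))
E
```

```text
[ 444.9 -360.5  154.9] row [0.15, 0.0, 0.29] [0.002, 0.002, 0.001] F [-0.3 -0.1 -0.4] w 22.5
```

View pics/c12.png

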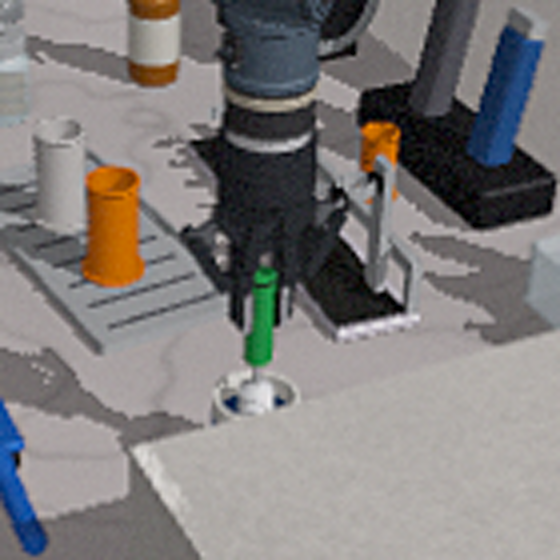

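The brush is inside the pot (bristles at crop (258,395), pot rim centre at (255,395)), and both beakers are upright. Release and retreat.

Emit:
jog_arm(
  steps=[
    [[1.0, 0.1, 0, 0.3, 0, 0, 0], [1.0, 0.1, 0, 0.3, 0, 0, 0], [2.8, 0.1, 0, 0.3, 0, 0, 0], [4, 0.1, 0, 0.3, 0, 0, 0], [6, 0.1, 0, 0.3, 0, 0, 0], [8.5, 0.1, 0, 0.3, 0, 0, 0], [8.5, 0.1, 0, 0.3, 0, 0, 0], [8.5, 0.1, 0, 0.3, 0, 0, 0], [8.5, 0.1, 0, -4, 0, 0, 0], [8.5, 0.1, 0, -9, 0, 0, 0], [8.5, 0.1, 0, -15, 0, 0, 0], [8.5, 0.1, 0, -15, 0, 0, 0], [8.5, 0.1, -15, -15, 0, 0, 0], [8.5, 0.1, -15, -15, 0, 0, 0], [8.5, 0.1, -15, -15, 0, 0, 0], [8.5, 0.1, -15, -15, 0, 0, 0], [8.5, 0.1, -15, -15, 0, 0, 0], [8.5, 0.1, -15, -15, 0, 0, 0]],
  ],
)

```text
clock: 33.15
ee_pos: [295.3, -351.2, 302.8]
ee_rot: [-2.277, -2.164, -0.001]
wrist_force: [-0.5, -0.3, 0.5]
gripper_width: 84.7
grip_force: 0.0
```

```bash
python3 - <<'E'
from h import *
s=cap('side');t=cap('top')
a=cv2.resize(s['color'][150:290,180:350,::-1],(400,330),interpolation=cv2.INTER_CUBIC)
b=cv2.resize(t['color'][100:225,205:420,::-1],(400,233),interpolation=cv2.INTER_CUBIC)
cv2.imwrite('pics/c13.png',np.vstack([a,b]))
print(bot.get_obs()['ee_pos'],bot.get_obs()['wrist_force'])
E
```

```text
[ 295.25143491 -351.20425168  302.91617855] [ 0.00821855 -0.36162763  0.15988664]
```

View pics/c13.png

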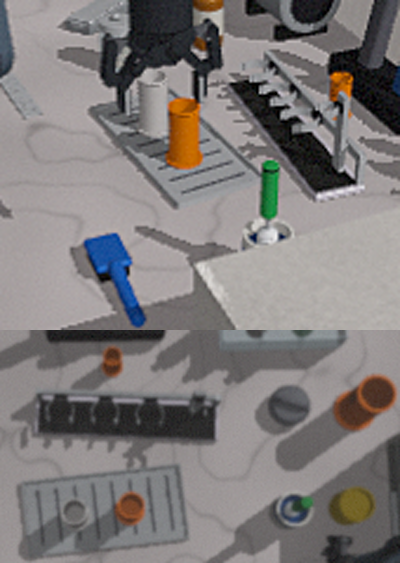

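The brush stands in the pot (268,200), and both beakers stand on the tray (75,512 and 130,508). Nothing else moved and the gripper is clear, so I'm handing in.

```bash
python3 -c "
from bench import bot
print(bot.hand_in())"
```

```text
the job is handed in; nothing more can be done
None
```

I handed the job in: the white and orange beakers were scrubbed in that order and stand on the tray, the brush stands bristles down in the pot, and the blue beaker was missing; hand-in returned no verdict.

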